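# Square the pin-straightener block up to the gate rail

### The job

The heavy green pin-straightener block stands askew on the counter: walk it round by steadily pushing its corners with the fingertips until one long side, either one, sits flush along the fence face of the steel gate rail, with its whole length alongside the rail, so that the rail backs it up. Only push it, never lift, tip or knock it; leave the glass tubes in the rail, the tube puller and the socket saver where they stand.

Things in the scene. Friction and masses are not known exactly. Their poses are not given: they have to be found in the camera images.
- block: Heavy green cast-iron block, 132 mm long (x) by 92 wide (y) by 34 high, plumb sides, three flat bright die inserts along its top. 1.1 to 1.7 kg, on four feet at x +-54, y +-34 mm: it slides stiffly (4 to 12 N); a push near a corner swings it about a point past its middle, some 95 mm off for a long side, 200 for a short. Origin: middle of the underside, on the counter; z up. Either long side may go to the rail.
- rail_face (a point): Foot of the fence face of the steel gate rail, at its middle, on the counter. The rail is screwed down, 300 mm long, 40 deep; the face is flat, upright, 30 mm high. x runs along the rail, y points into it (the block stands at negative y; home, its middle is 46 mm from the face), z up. Tubes stand in a channel with its middle line 20 mm behind the face; the rail itself is 40 mm high at most.
- puller: Chrome tube puller standing on its open mouth, 29 mm across, 68 mm high, loose; origin at its foot. Leave it alone.
- saver: Black round socket saver, 25 mm across, 26 mm high, standing loose on its pins; origin at its foot. Leave it alone.
- tube1: Loose glass miniature tube, 20 mm across, 58 mm high, standing in the rail's channel about -90 mm along the rail from its middle, its top 61 mm above the counter; origin at its foot. Leave it alone.
- tube2: Loose glass miniature tube, 20 mm across, 58 mm high, standing in the rail's channel about -45 mm along the rail from its middle, its top 61 mm above the counter; origin at its foot. Leave it alone.
- tube3: Loose glass miniature tube, 20 mm across, 58 mm high, standing in the rail's channel about +0 mm along the rail from its middle, its top 61 mm above the counter; origin at its foot. Leave it alone.
- tube4: Loose glass miniature tube, 20 mm across, 58 mm high, standing in the rail's channel about +45 mm along the rail from its middle, its top 61 mm above the counter; origin at its foot. Leave it alone.
- tube5: Loose glass miniature tube, 20 mm across, 58 mm high, standing in the rail's channel about +90 mm along the rail from its middle, its top 61 mm above the counter; origin at its foot. Leave it alone.

How it is judged (in metres and radians):
At the end, for the whole second after the job is handed in: The block rests flat, parallel to the rail within 2 degrees, its middle within 49.5 mm of the fence face (46 mm is home) and within 85 mm of the rail's middle along it; puller and saver moved under 20 mm, tubes under 12 mm, all upright (angle between the x axis of block and the x axis of rail_face, either way round below 0.035 rad and y of block in the frame of rail_face between -0.0495 and -0.042 m and x of block in the frame of rail_face between -0.085 and 0.085 m and z of block in the frame of rail_face below 0.003 m and angle between block's own z axis and vertical below 0.03 rad and linear speed of block below 0.01 m/s and angular speed of block below 0.05 rad/s and distance of each of puller, saver from where it was at the start of the episode below 0.02 m and distance of each of tube1, tube2, tube3, tube4, tube5 from where it was at the start of the episode below 0.012 m and angle between each of puller, saver, tube1, tube2, tube3, tube4, tube5's own z axis and vertical below 0.2 rad); the robot touches nothing.
It fails at once if The block is lifted or tipped (height (world z) of block above 0.006 m or angle between block's own z axis and vertical above 0.1 rad).
It fails at once if The block is knocked (faster than 0.4 m/s) instead of pushed (linear speed of block above 0.4 m/s).
It fails at once if The puller or the socket saver is moved by 20 mm or more, or tipped (not (distance of each of puller, saver from where it was at the start of the episode below 0.02 m and angle between each of puller, saver's own z axis and vertical below 0.2 rad)).
It fails at once if A glass tube is moved by 12 mm or more, or tipped (not (distance of each of tube1, tube2, tube3, tube4, tube5 from where it was at the start of the episode below 0.012 m and angle between each of tube1, tube2, tube3, tube4, tube5's own z axis and vertical below 0.2 rad)).
It also fails if it takes over 72 s, if anything falls off the work surface, if the arm or the gripper's body presses on something with over 40 N, if the wrist force passes 120 N, or if a joint passes its speed limit or range.

### The arm

A 6-joint arm with a two-finger parallel gripper is mounted at the origin on the work surface. World frame = base frame: x ahead of the robot, y to its left, z up, the work surface at z = 0. Lengths are in m, angles in degrees, forces in N, time in s.
With the tool pointing down it reaches from about 0.325 to 0.85 m from the base axis. Payload 4.4 kg.
Tool frame: the origin (TCP) lies midway between the tips of the shut fingers; the grasp point (between the pads) lies 19 mm behind it; z points along the fingers, y is the direction in which the jaws open and shut (so a half turn about z gives the same grasp; the last joint's range is limited). The gripper opens to 94 mm and grips with 3 to 60 N. Pads are 16 mm wide; open, the fingers measure 119 mm over their backs; the gripper's body (75 mm by 177 mm) begins 78 mm behind the grasp point.
Start: joints at [56.064, 11.837, 88.321, -0, 79.842, -8.623], TCP at [0.246, 0.52, 0.205] pointing down, gripper open.
Joint ranges: [-156.59, 156.59], [-49.26, 127.26], [12.9, 141.05], [-63.56, 243.56], [4.71, 150.69], [-161.64, 161.64]. Speed limits (degrees/s): [159.86, 159.86, 180, 180, 180, 180].

### API

Orientations are given as [roll, pitch, yaw] about the fixed x, y, z axes, in that order (R = Rz(yaw) Ry(pitch) Rx(roll)).
In Python, from rig import env gives the robot as it stands.
- The arm moves only by the tool play_rows, never from a script. Its argument "rows" is text: rows parted by semicolons, each of 5 numbers parted by spaces: the gripper command: -1 is shut, 1 is fully open, values between are in proportion, then the shift along the tool's x, y, z in mm, then the turn about the tool's z in rad. In form: grip x y z roll; .... A call has 1 to 12 rows; each row is the pose to reach, as a shift and turn from the pose commanded when the call began, along the tool's axes at that moment; what a row does not reach only later rows make up. A row lasts 1/10 s, in which the tool goes at most 50 mm and 8.59 degrees, less where a joint would pass 70% of its speed; a pose out of reach is approached as far as the arm can. A call with a gripper value outside its range is refused whole. The fingers move at their own pace and stop on an object; "grip_force" is the grip in N (left out, the last holds). Time passes only in rows, so rows that repeat a pose let the fingers close. It gives the time, the measured TCP pose, the force and the opening at its end, in the units of the state.
- env.read_state(): the state, without advancing time (a new reading comes with each control period).
- env.get_image(name): name is "scene" or "top"; returns (picture, depth): 384x512x3 uint8, red, green, blue; 384x512 float32, m along the optical axis (not along the pixel's ray), 0 where there is no reading.
- env.calibration(name): a dict with "camera_matrix" (3x3 intrinsics, pixels), "position" and "attitude" of the camera in the world. Camera axes: x right, y up, looking along -z (the intrinsics and any distortion apply to the point x, -y, -z); pixel columns grow to the right and rows downward; lengths in m; the calibration is good to about 2 mm. A picture is of the moment at which its call begins. calibration takes no time and is no camera call.
- env.hand_in(): hands the job in, once; it reports no verdict.
The state is a dict: "time_s": time; "joint_pos": joint angles; "joint_velocities": joint speeds; "joint_torque": joint torques, N m; "position": TCP position; "tcp_rot": TCP orientation; "wrist_force": force on the tool from outside, world axes, zero at the start; "wrist_torque": the same for the moment, N m; "opening": finger opening in m.
Only numpy, scipy, OpenCV 4.12 (cv2) and the standard library are available. Lean on these libraries where they do the work, as an engineer would, in place of code of your own. Each camera call takes 0.05 s, during which the arm holds its last target. There are 200 camera calls.

## Working session

There is one attempt and no reset: what is moved stays moved. The work goes in short steps, Python scripts to look and compute and a tool call to move; the robot and the scene stay as the last step left them, time stands still between calls to the robot, and variables do not carry over. Pictures are saved under pics/ and viewed, about 8 in all and at most 12, crops included, and the job is handed in when it is done.

Besides the shell and the picture viewer there is one more tool, called after ">>>" as a command line: name --argument value ..., lists and objects as JSON in quotes. play_rows: Moves the arm, as the interface text tells. Its arguments: {"type":"object","properties":{"rows":{"type":"string"},"grip_force":{"type":"number"}},"required":["rows"]}

```bash
mkdir -p pics
cat > h.py <<'E'
import numpy as np, cv2
from rig import env
def look(n):
    im,d=env.get_image(n); c=env.calibration(n); return im,d,c
E
python3 - <<'E'
from h import *
for n in("scene","top"):
    im,d,c=look(n); cv2.imwrite(f"pics/{n}0.png",im[:,:,::-1]); print(n,c)
s=env.read_state(); print(s)
E
```

```text
scene {'camera_matrix': array([[373.92608968,   0.        , 258.71006912],
       [  0.        , 373.92608968, 194.83204507],
       [  0.        ,   0.        ,   1.        ]]), 'position': array([1.11660727, 0.02839311, 0.59580936]), 'attitude': array([43.981666  ,  0.55227822, 97.4097205 ])}
top {'camera_matrix': array([[497.59892279,   0.        , 258.14976627],
       [  0.        , 497.59892279, 185.701156  ],
       [  0.        ,   0.        ,   1.        ]]), 'position': array([ 0.49247841, -0.02397544,  1.00625657]), 'attitude': array([  3.57947153,  -1.25506162, -90.28812334])}
{'time_s': 0.1, 'joint_pos': array([ 5.60636897e+01,  1.18800382e+01,  8.83959061e+01, -1.63351054e-03,
        7.98424652e+01, -8.62533505e+00]), 'joint_velocities': array([-0.06132519, -0.07766466, -0.20402265,  0.14473265, -0.00225223,
       -0.00027941]), 'joint_torque': array([-4.71282219e-04, -3.71861100e+01, -2.82292521e+01,  7.01192440e-02,
        3.11384071e-02, -3.84759301e-05]), 'position': array([0.24545608, 0.51916572, 0.20440614]), 'tcp_rot': array([-1.79882689e+02, -1.61690424e-02,  1.54689298e+02]), 'wrist_force': array([-0.55166222,  0.17499602, -0.24056389]), 'wrist_torque': array([ 0.00650549, -0.01026115, -0.01090565]), 'opening': 0.09379367214454838}
```

View pics/top0.png

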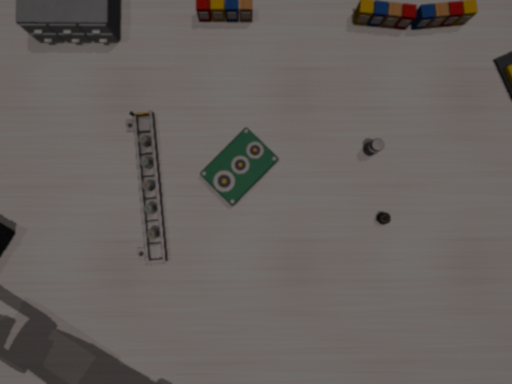

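View pics/scene0.png

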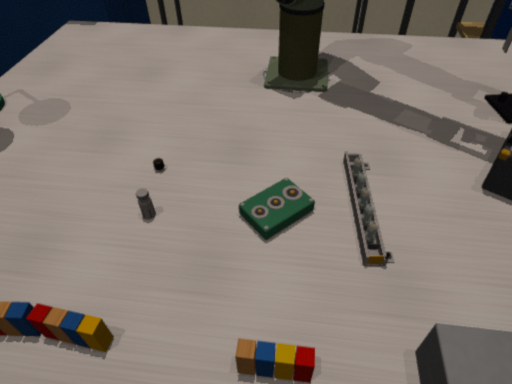

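```bash
cat >> h.py <<'E'
from scipy.spatial.transform import Rotation as Ro
def R(c): return Ro.from_euler('xyz',c['attitude'],degrees=True).as_matrix()
def onplane(uv,z,c):
    K=c['camera_matrix']; uv=np.asarray(uv,float).reshape(-1,2)
    r=np.c_[(uv[:,0]-K[0,2])/K[0,0],-(uv[:,1]-K[1,2])/K[1,1],-np.ones(len(uv))]@R(c).T
    return c['position']+r*((z-c['position'][2])/r[:,2])[:,None]
def cloud(d,c):
    K=c['camera_matrix']; v,u=np.indices(d.shape)
    return np.stack([(u-K[0,2])/K[0,0]*d,-(v-K[1,2])/K[1,1]*d,-d],-1)@R(c).T+c['position']
def block(im,c):
    hsv=cv2.cvtColor(im,cv2.COLOR_RGB2HSV)
    m=cv2.inRange(hsv,(60,90,40),(95,255,255)); 
    cs=cv2.findContours(m,cv2.RETR_EXTERNAL,cv2.CHAIN_APPROX_NONE)[0]
    k=max(cs,key=cv2.contourArea)[:,0]
    P=onplane(k,0.034,c)[:,:2]
    (x,y),wh,a=cv2.minAreaRect((P*1000).astype(np.float32))
    if wh[0]<wh[1]: a+=90; wh=wh[::-1]
    a=(a+90)%180-90
    return np.array([x,y]),wh,a   # a: long axis direction in world deg
E
python3 - <<'E'
from h import *
im,d,c=look("top"); print(block(im,c))
W=cloud(d,c)
cv2.imwrite("pics/crop.png",cv2.resize(im[95:275,115:290],None,fx=3.3,fy=3.3,interpolation=cv2.INTER_CUBIC)[:,:,::-1])
for v in (120,140,170,195,220,245,255): print(v,[(int(W[v,u,1]*1000),int(W[v,u,2]*1000)) for u in range(130,174,2)])
for n,u,v in(("pul",374,146),("sav",383,217)):
    print(n,onplane([u,v],.04 if n=="pul" else .026,c), W[v-12:v+12,u-14:u+14,2].max())
E
```

```text
(array([591.92156982,  -7.7991333 ]), (126.57704162597656, 86.43264770507812), -45.1617317199707)
120 [(212, 1), (209, 1), (200, 20), (197, 17), (197, 0), (193, -1), (188, 2), (184, 3), (180, 3), (176, 1), (167, 27), (163, 28), (162, 12), (160, 2), (156, 0), (152, -1), (148, -1), (145, -2), (141, -3), (136, 0), (132, 0), (128, -2)]
140 [(214, -5), (208, 0), (205, -1), (195, 21), (186, 46), (181, 52), (177, 51), (173, 52), (170, 52), (168, 42), (168, 23), (163, 25), (159, 29), (158, 10), (156, -2), (152, -1), (148, 0), (143, 2), (140, 0), (136, 0), (132, 0), (128, -1)]
170 [(212, -1), (209, -3), (204, 0), (200, -2), (192, 18), (187, 20), (187, 2), (184, -2), (179, 5), (175, 2), (171, 3), (168, -3), (163, 1), (154, 30), (152, 18), (152, -1), (148, -5), (144, -1), (140, -3), (135, 0), (131, 1), (127, 0)]
195 [(212, -4), (208, -1), (204, -2), (200, -2), (196, -2), (187, 19), (183, 21), (182, 8), (179, 0), (175, 1), (171, 2), (167, 0), (163, 1), (159, 1), (150, 29), (147, 20), (147, -2), (143, -1), (139, 0), (135, 0), (131, 0), (127, 0)]
220 [(212, -4), (208, -3), (203, -2), (199, 0), (195, 0), (191, 0), (182, 21), (178, 22), (176, 12), (175, -1), (171, 0), (163, 18), (159, 18), (156, 15), (151, 18), (146, 29), (142, 26), (143, 1), (138, 1), (135, -1), (131, -2), (127, -2)]
245 [(211, -3), (207, -1), (202, 0), (199, -1), (195, -2), (191, -2), (186, 1), (183, -1), (174, 19), (172, 13), (170, 1), (165, 4), (162, 1), (158, 3), (154, 1), (150, 2), (142, 25), (138, 26), (-23, 1006), (135, 0), (131, -4), (127, 0)]
255 [(211, -2), (206, 0), (203, -2), (198, -1), (193, 4), (189, 5), (186, 0), (182, -1), (174, 21), (170, 20), (170, 3), (166, 2), (162, 0), (158, 0), (154, 2), (150, 2), (141, 28), (137, 29), (136, 16), (134, 0), (131, -3), (127, -1)]
pul [[ 0.63019885 -0.27365193  0.04      ]] 1.0062565741888805
sav [[ 0.49079006 -0.29238535  0.026     ]] 1.0062565741888805
```

View pics/crop.png

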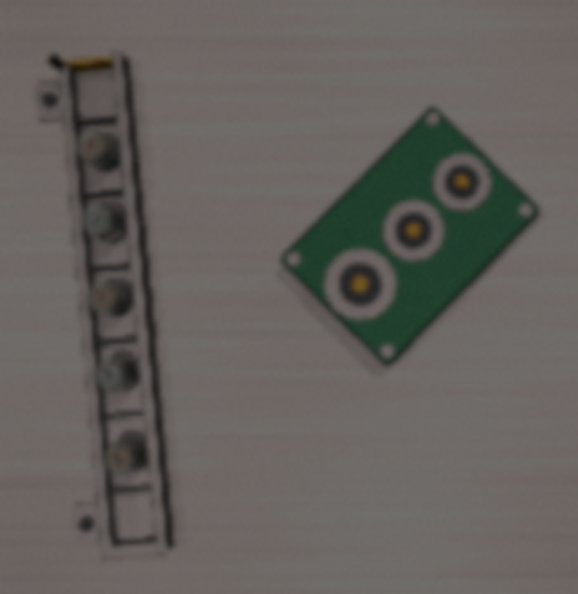

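```bash
cat > rail.py <<'E'
from h import *
im,d,c=look("top"); W=cloud(d,c)
# last pixel at top height, per row -> edge at half a pixel further
P=[];E=[]
for v in range(105,270):
    us=[u for u in range(140,180) if .022<W[v,u,2]<.034]
    if us: P.append((max(us)+.5,v)); 
P=onplane(P,.030,c)[:,:2]*1000
P=P[(P[:,0]>350)]
k=np.ones(len(P),bool)
for _ in range(4):
    f=np.polyfit(P[k,0],P[k,1],1); r=P[:,1]-np.polyval(f,P[:,0]); k=abs(r)<max(1.5,2*r[k].std())
print("y=%.4f x+%.1f"%tuple(f),"ang",np.degrees(np.arctan(f[0])),k.sum(),r[k].std(),"x",P[k,0].min(),P[k,0].max())
print("block",block(im,c))
b=block(im,c)[0]; cx=(P[k,0].min()+P[k,0].max())/2
a=np.arctan(f[0]); o=np.array([cx,np.polyval(f,cx)]); ex=np.array([np.cos(a),np.sin(a)]); ey=np.array([-ex[1],ex[0]])
print("mid",o,"block in rail",(b-o)@ex,(b-o)@ey)
E
python3 rail.py
```

```text
y=0.0982 x+94.0 ang 5.607170303283544 151 0.6152247480321257 x 407.75259911520084 704.0824096321965
block (array([591.92205811,  -7.79966736]), (126.5755615234375, 86.43264770507812), -45.1617317199707)
mid [555.91750437 148.54028471] block in rail 20.556700827723184 -159.10980658785599
```

>>> play_rows --rows "1 -36 -29 0 0.14; 1 -72 -58 0 0.28; 1 -108 -87 0 0.42; 1 -144 -116 0 0.56; 1 -180 -145 0 0.70; 1 -216 -174 0 0.84; 1 -252 -203 0 0.98; 1 -288 -232 0 1.12; 1 -324 -261 0 1.26; 1 -360 -290 0 1.40; 1 -396 -319 0 1.54; 1 -432 -348 0 1.68"

```text
time_s: 1.4
position: [0.488, 0.0186, 0.2055]
tcp_rot: [180.0, -0.0, 58.1]
wrist_force: [0.1, 0.6, -0.5]
opening: 0.094
```

>>> play_rows --rows "1 -26 42 20 0.12; 1 -52 84 40 0.237; 1 -52 84 60 0.237; 1 -52 84 90 0.237; 1 -52 84 120 0.237; 1 -52 84 150 0.237; 1 -52 84 170 0.237; 1 -52 84 181 0.237; 1 -52 84 189 0.237; 1 -52 84 191 0.237; 1 -52 84 191 0.237"

```text
time_s: 2.5
position: [0.5326, -0.0679, 0.0151]
tcp_rot: [179.9, -0.0, 44.9]
wrist_force: [-0.4, 0.2, 0.1]
opening: 0.0941
```

Run:
```python
from h import *
im,d,c=look("scene"); cv2.imwrite("pics/s1.png",cv2.resize(im[130:300,120:420],None,fx=2.5,fy=2.5)[:,:,::-1])
im,d,c=look("top"); print(block(im,c)); s=env.read_state(); print(s['position'],s['tcp_rot'],s['wrist_force'])
```

```text
(array([609.05126953,   8.27989197]), (125.25944519042969, 38.921112060546875), -44.85956573486328)
[ 0.53300185 -0.06805896  0.01556596] [ 1.79885744e+02 -6.25608614e-02  4.48551561e+01] [-0.75027885 -0.40744387 -0.5722425 ]
```

View pics/s1.png

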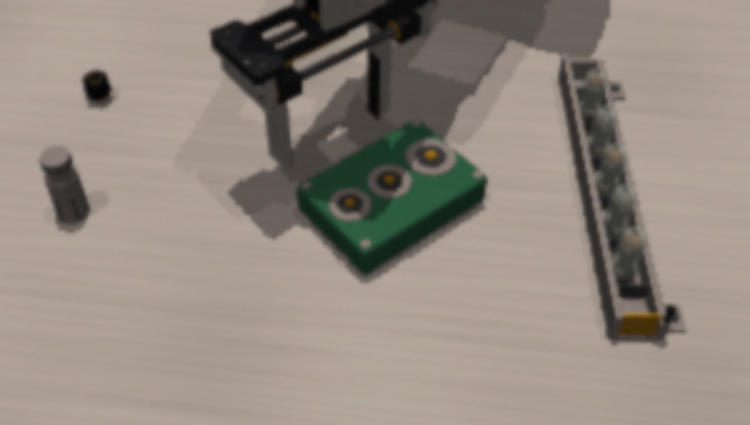

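>>> play_rows --rows "1 6 0 0 0; 1 12 0 0 0; 1 18 0 0 0; 1 22 0 0 0; 1 24 0 0 0; 1 26 0 0 0; 1 28 0 0 0; 1 30 0 0 0; 1 32 0 0 0; 1 34 0 0 0; 1 36 0 0 0; 1 36 0 0 0"

```text
time_s: 3.8
position: [0.555, -0.0445, 0.0144]
tcp_rot: [-179.9, 0.4, 44.9]
wrist_force: [-6.7, -6.5, 4.6]
opening: 0.0944
```

>>> play_rows --rows "1 3.7 1.9 0 -0.036; 1 7.4 3.7 0 -0.073; 1 11.2 5.3 0 -0.109; 1 15.1 6.8 0 -0.145; 1 19 8.1 0 -0.182; 1 22.9 9.3 0 -0.218; 1 26.9 10.4 0 -0.254; 1 30.9 11.3 0 -0.291; 1 35 12.1 0 -0.327; 1 39.1 12.7 0 -0.364; 1 43.2 13.1 0 -0.4; 1 47.3 13.4 0 -0.436"

```text
time_s: 5.0
position: [0.5997, -0.021, 0.0143]
tcp_rot: [-180.0, 0.2, 69.9]
wrist_force: [-2.2, -6.3, 1.4]
opening: 0.0939
```

Run:
```python
from h import *
im,d,c=look("top"); print(block(im,c)); s=env.read_state(); print(s['position'],s['tcp_rot'],s['wrist_force'],s['wrist_torque'])
cv2.imwrite("pics/t2.png",cv2.resize(im[95:275,115:290],None,fx=3.3,fy=3.3)[:,:,::-1])
```

```text
Traceback (most recent call last):
  File "h.py", line 18, in block
    k=max(cs,key=cv2.contourArea)[:,0]
      ~~~^^^^^^^^^^^^^^^^^^^^^^^^
ValueError: max() iterable argument is empty
```

Run:
```python
from h import *
im,d,c=look("scene"); s=env.read_state(); print(s['position'],s['tcp_rot'],s['wrist_force'],s['wrist_torque'])
cv2.imwrite("pics/s2.png",cv2.resize(im[130:300,180:420],None,fx=3,fy=3)[:,:,::-1])
```

```text
[ 0.60012194 -0.020488    0.01438564] [-179.99554171    0.20169951   69.91546749] [-1.90373243 -5.43795072  0.979135  ] [-0.95674052  0.3919681   0.29422244]
```

View pics/s2.png

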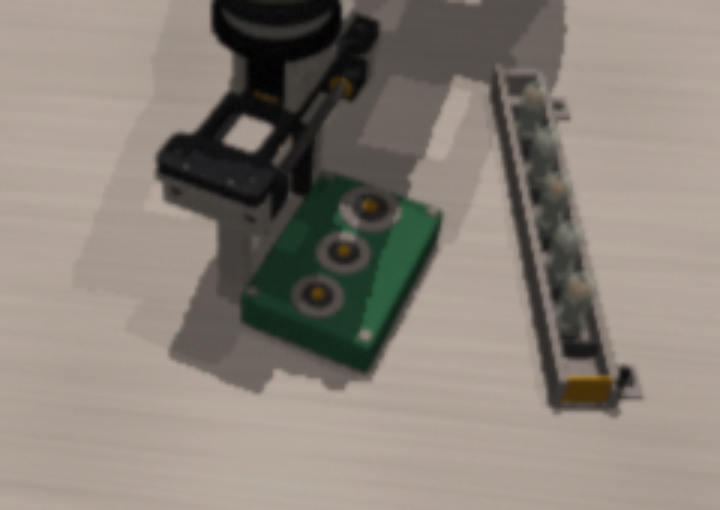

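>>> play_rows --rows "1 3.8 1.9 0 -0.037; 1 7.6 3.7 0 -0.075; 1 11.5 5.4 0 -0.112; 1 15.5 6.9 0 -0.150; 1 19.5 8.3 0 -0.187; 1 23.6 9.5 0 -0.224; 1 27.7 10.6 0 -0.262; 1 31.8 11.5 0 -0.299; 1 36 12.3 0 -0.337; 1 40.2 12.9 0 -0.374; 1 44.5 13.3 0 -0.411; 1 48.8 13.5 0 -0.449"

```text
time_s: 6.3
position: [0.6304, 0.0203, 0.0144]
tcp_rot: [180.0, 0.2, 95.6]
wrist_force: [0.8, -5.2, -1.2]
opening: 0.0941
```

Run:
```python
from h import *
im,d,c=look("scene"); s=env.read_state(); print(s['position'],s['tcp_rot'],s['wrist_force'],s['wrist_torque'])
o=np.array([555.9,148.5]); y=np.radians(s['tcp_rot'][2]); b=s['position'][:2]*1000+54*np.array([np.cos(y),np.sin(y)])
a=np.radians(5.607); print("pred block",(b-o)@[np.cos(a),np.sin(a)],(b-o)@[-np.sin(a),np.cos(a)])
cv2.imwrite("pics/s3.png",cv2.resize(im[130:300,180:420],None,fx=3,fy=3)[:,:,::-1])
```

```text
[0.63058282 0.02106363 0.01440804] [1.79970342e+02 1.68664895e-01 9.57022087e+01] [ 0.65007818 -5.04959842  0.08895915] [-1.02562571 -0.08667441  0.20857543]
pred block 61.78466397939402 -80.12356967452538
```

View pics/s3.png

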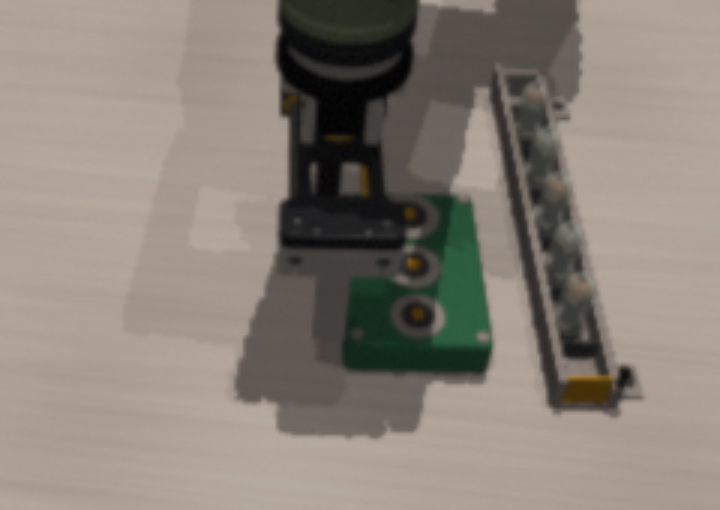

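>>> play_rows --rows "1 3 0 0 0; 1 6 0 0 0; 1 9 0 0 0; 1 12 0 0 0; 1 15 0 0 0; 1 18 0 0 0; 1 21 0 0 0; 1 24 0 0 0; 1 26 0 0 0; 1 28 0 0 0; 1 29 0 0 0; 1 30 0 0 0"

```text
time_s: 7.55
position: [0.6276, 0.0498, 0.0144]
tcp_rot: [180.0, 0.2, 95.5]
wrist_force: [0.6, -7.8, -0.4]
opening: 0.0939
```

>>> play_rows --rows "1 1 0 0 0; 1 1.5 0 0 0; 1 2 0 0 0; 1 2.5 0 0 0; 1 3 0 0 0; 1 3 0 0 0"

```text
time_s: 8.15
position: [0.6273, 0.0528, 0.0144]
tcp_rot: [180.0, 0.2, 95.5]
wrist_force: [1.1, -7.7, -1.2]
opening: 0.0943
```

>>> play_rows --rows "1 0.5 0 0 0; 1 1 0 0 0; 1 1.5 0 0 0; 1 2 0 0 0; 1 2.5 0 0 0; 1 3 0 0 0; 1 3 0 0 0"

```text
time_s: 8.85
position: [0.6271, 0.0553, 0.0145]
tcp_rot: [180.0, 0.3, 95.5]
wrist_force: [0.8, -9.3, -1.3]
opening: 0.0939
```

>>> play_rows --rows "1 0.5 0 0 0; 1 1 0 0 0; 1 1.5 0 0 0; 1 2 0 0 0; 1 2.5 0 0 0; 1 3 0 0 0; 1 3 0 0 0"

```text
time_s: 9.55
position: [0.6272, 0.0555, 0.0145]
tcp_rot: [180.0, 0.5, 95.6]
wrist_force: [0.9, -13.9, -1.7]
opening: 0.0944
```

>>> play_rows --rows "1 1 0 0 0; 1 2 0 0 0; 1 3 0 0 0; 1 4 0 0 0; 1 4 0 0 0; 1 4 0 0 0"

```text
time_s: 10.15
position: [0.6273, 0.0555, 0.0146]
tcp_rot: [180.0, 0.9, 95.6]
wrist_force: [2.6, -24.5, -1.3]
opening: 0.0937
```

>>> play_rows --rows "1 -4 0 0 0; 1 -10 0 0 0; 1 -20 0 0 0; 1 -35 0 0 0; 1 -45 0 0 0; 1 -45 0 -30 0; 1 -45 0 -70 0; 1 -70 0 -110 0; 1 -110 0 -150 0; 1 -155 0 -150 0; 1 -200 0 -150 0; 1 -240 0 -150 0"

```text
time_s: 11.35
position: [0.6493, -0.1761, 0.1655]
tcp_rot: [179.9, 0.0, 95.5]
wrist_force: [2.1, 0.5, -0.4]
opening: 0.0937
```

```bash
python3 rail.py
python3 - <<'E'
from h import *
im,d,c=look("top"); s=env.read_state(); print(s['position'],s['wrist_force'])
cv2.imwrite("pics/t4.png",cv2.resize(im[95:275,115:290],None,fx=3.3,fy=3.3)[:,:,::-1])
E
```

```text
y=-0.1477 x+205.9 ang -8.401728206203716 130 7.7606386526345315 x 405.90830946382323 688.0743293521084
block (array([620.79510498, 109.31983185]), (127.65791320800781, 88.65801239013672), 5.540246963500977)
mid [546.99131941 125.07847867] block in rail 75.31425898156981 -4.805841101118492
[ 0.64894999 -0.17951597  0.1646349 ] [0.35608164 0.58062769 0.11774351]
```

View pics/t4.png

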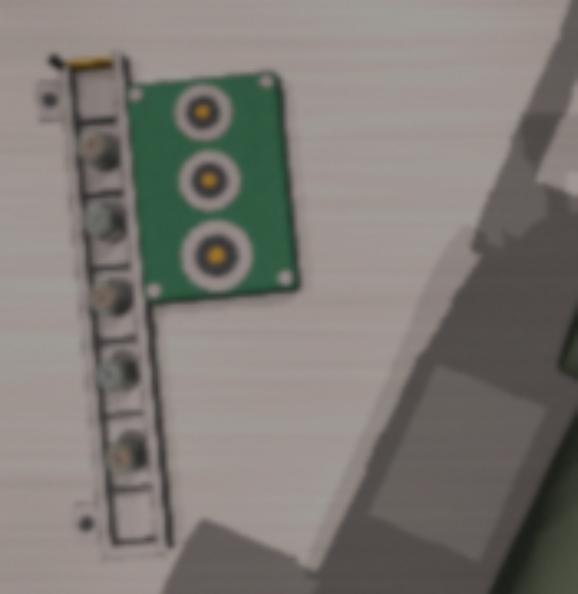

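```bash
python3 -c "
from rig import env; print(env.hand_in())"
```

```text
the job is handed in; nothing more can be done
None
```

I pushed the block round about 51° with both open fingertips on one long side, then straight in until the rail stopped it. The force rose to about 25 N with no further movement. After that I backed off and handed the job in at about 11.5 s.

The last top picture put the block as follows, measured against the rail line found at the start:

| Check | Measured | Limit |
|---|---|---|
| Distance of its middle from the fence face | about 45.4 mm | 42 to 49.5 mm |
| Distance along the rail from its middle | about +61 mm | within ±85 mm |
| Angle to the rail | about 0.1° | under 2° |

- **Other items:** all five tubes looked upright and unmoved in that picture. The fingers never came near the puller or socket saver. I did not measure those two again at the end.
- **Failed reading:** refitting the rail line at the end gave nonsense (-8.4°, residual 7.8 mm) because the block and the arm upset the edge search. I ignored it and used the starting fit of 5.6°. That fit agreed with the block's angle and with the tool heading when the push stopped.

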